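# Set up the sketch box and poise its lid for the stay

## Robot

A 7-joint arm with a two-finger parallel gripper is mounted at the origin on the work surface. World frame = base frame: x ahead of the robot, y to its left, z up, the work surface at z = 0. Lengths are in m, angles in rad, forces in N, time in s.
With the tool pointing down it reaches from about 0.35 to 0.9 m from the base axis. Payload 8.1 kg.
Tool frame: the origin (TCP) lies between the finger pads, 19 mm behind the fingertips; this is the grasp point; z points along the fingers, y is the line along which they close (so a half turn about z gives the same grasp; the last joint's range is limited). The gripper opens to 92 mm and grips with 3 to 60 N. Pads are 19 mm wide; open, the fingers measure 130 mm over their backs; the gripper's body (75 mm by 190 mm) begins 47 mm behind the grasp point.
Start: joints at [1.191, 0.434, 0.025, 1.573, -0.012, 1.134, -0.075], TCP at [0.171, -0.601, 0.246] pointing down, gripper open.
Joint ranges: [-2.62, 2.62], [-0.44, 2.09], [-1.27, 1.32], [0.08, 2.57], [-1.32, 4.46], [0.12, 2], [-2.74, 2.74]. Speed limits (rad/s): [2.22, 2.22, 3.01, 3.01, 3.14, 3.14, 3.14].

## Interface

Orientations are given as a rotation vector (axis times angle).
In Python, from cell import arm gives the robot as it stands. The module is installed in compiled form; this text tells all that it offers.
- The arm moves only by the shell command python3 -m creep 'ROWS' [OPENING] [FORCE]. ROWS is JSON, a list of rows, each a list of 6 numbers: the shift along the tool's x, y, z scaled (see below), then the turn, a rotation vector about the tool's x, y, z scaled (see below). A call has 1 to 20 rows; each row shifts and turns the commanded pose from where the row before left it, along the tool's axes as they then stand; what a row does not reach is not made up. The controller multiplies each number of a shift by 0.4 m and each number of a turn by 120 degrees. A row lasts 1/12 s, in which the tool goes at most 41.7 mm and 7.16 degrees, less where a joint would pass 70% of its speed; a pose out of reach is approached as far as the arm can. A call with a number of a shift or a turn outside -1 to 1 is refused whole. A call with a gripper value outside its range is refused whole. OPENING is the closure, from -1 (fully open) to 1 (shut), set as the call begins (- or left out, the last holds). The fingers move at their own pace and stop on an object; FORCE is the grip in N (left out, the last holds). Time passes only in rows, so rows that do not move let the fingers close. It gives the time, the measured TCP pose, the force, the opening and the grip force at its end, in the units of the state.
- arm.observe(): the state, without advancing time (a new reading comes with each control period).
- arm.get_image(name): name is "scene" or "top"; returns a dict with "frame" (384x512x3 uint8, red, green, blue), "intrinsics" (3x3 intrinsics, pixels), "rvec" (rotation vector, rad) and "tvec" (3), from world to camera coordinates, as OpenCV has them. Camera axes: x right, y down, z forward; pixel columns grow to the right and rows downward; lengths in m; the calibration is good to about 2 mm. A picture is of the moment at which its call begins. There is no depth.
- arm.sign_off(): hands the job in; it is judged then, once.
The state is a dict: "clock": time; "joints": joint angles; "dq": joint speeds; "joint_efforts": joint torques, N m; "position": TCP position; "ee_rot": TCP orientation; "force": force on the tool from outside, world axes, zero at the start; "ft_torque": the same for the moment, N m; "width": opening from 0.0 (shut) to 1.0 (fully open); "gripper_force": force on a finger pad.
Only numpy, scipy, OpenCV 4.12 (cv2) and the standard library are available. Lean on these libraries where they do the work, as an engineer would, in place of code of your own. Each camera call takes 0.05 s, during which the arm holds its last target. There are 200 camera calls.

## Task

Get the wooden sketch box ready for the next painter: first put the blue and the yellow paint block, one after the other, flat into the two empty wells (either block in either well). Then take the lid by its free edge and swing it gently, without letting it fall, from where it leans back to the point where it balances over its hinge and would fall neither way; finish while still gripping it there, so that I can tighten the loose wing nut of its stay. Leave the other blocks, the cups, the tin and the loose brush as they are.

Things in the scene. Friction and masses are not known exactly. Their poses are not given: they have to be found in the camera images.
- sketch_box: wooden sketch box, fixed: base 160 mm deep (its x) by 260 mm wide (its y) by 45 mm high, walls 10 mm thick. Origin: centre of the underside; x points to the hinge side (away from the robot but for its yaw), y along the hinge to the left, z up. A trough at its left end (y 80 to 120 mm) holds a brush and a knife
- insert (a point): middle of the top face of the white insert in the box, 42 mm above the table, 3 mm below the rim. Its six round wells are 47 mm in diameter and 15 mm deep (floors at z = 27 mm in the box's frame): front row at x = -32 mm, back row at x = 32 mm, each at y = 39.5, -22.5 and -84.5 mm; four hold blocks, which stand 5 mm above the insert
- wing_nut (a point): loose brass wing nut of the lid's quadrant stay, outside the box's left wall, standing out 15 mm; somebody else tightens it afterwards
- well_a (a point): empty well in the front row, at x = -32 mm, y = 39.5 mm in the box's frame. The point is where the centre of a seated block comes to lie: on the well's axis, 10 mm above its floor and 5 mm below the insert's top face
- well_b (a point): the other empty well, in the middle of the back row, at x = +32 mm, y = -22.5 mm in the box's frame; the point is as for well_a
- blue_block: blue: a disc-shaped paint block (tempera cake), 44 mm diameter, 20 mm thick, about 45 g; the origin is its centre, z is its axis. Lies flat on the table at the start
- yellow_block: yellow: a disc-shaped paint block (tempera cake), 44 mm diameter, 20 mm thick, about 45 g; the origin is its centre, z is its axis. Lies flat on the table at the start
- lid (a joint): angle of the box's hinged lid, rad: 0 shut, growing as it opens; 1.9 is the end of the stay's slot, where it leans back at the start, 19 degrees beyond upright. The hinge is nearly frictionless and the stay slack: let go, the lid falls shut from below the balance angle of 1.396 rad (80 degrees, its face leaning 10 degrees forward over the wells) and falls back from above it
- lid_com (a point): centre of mass of the lid, a shallow wooden tray of about 0.36 kg with a board inside, 24 mm thick: 86 mm from the hinge axis along the lid and 15 mm out from it towards the outer face. The lid balances when this point is straight above the hinge axis. Axes as lid_hinge
- lid_hinge (a point): middle of the hinge axis, at x = 83 mm, y = 0, z = 46 mm in the box's frame; its axes turn with the lid: -x points from the hinge to the free edge, y along the hinge, z out of the lid's outer face (they agree with the box's axes when the lid is shut)
- lid_edge (a point): middle of the lid's free edge (the top edge when it stands up), 163 mm from the hinge axis along the lid and midway through its thickness of 24 mm (11 mm out from the hinge axis). The edge is a solid rail 260 mm long, 24 mm thick and 16 mm deep, with the hollow of the lid behind it on the inner side; axes as lid_hinge
- green_block: green paint block of the same size, already loose in its well at x = -32 mm, y = -22.5 mm in the box's frame; stays there. Origin: its centre
- orange_block: orange paint block of the same size, already loose in its well at x = -32 mm, y = -84.5 mm in the box's frame; stays there. Origin: its centre
- violet_block: violet paint block of the same size, already loose in its well at x = 32 mm, y = 39.5 mm in the box's frame; stays there. Origin: its centre
- black_block: black paint block of the same size, already loose in its well at x = 32 mm, y = -84.5 mm in the box's frame; stays there. Origin: its centre
- cup_front: empty clear plastic measuring cup, 64 mm wide at the rim, 68 mm high, to the front left of the box, nearer the robot; leave it alone. Origin: centre of the underside
- cup_back: empty clear plastic measuring cup, 64 mm wide at the rim, 68 mm high, on the far left of the box; leave it alone. Origin: centre of the underside
- brush_tin: metal tin, 72 mm diameter, 100 mm high, with brushes that reach 200 to 245 mm high, on the far right of the box; leave it alone. Origin: centre of the underside
- flat_brush: loose wooden brush, 170 mm long, lying near the robot on the right; leave it alone. Origin: underside, near its middle
There are look-alikes about, which are no part of the job. Of the things that look like the yellow_block, the smallest one is meant.

How it is judged:
By the outcome, as a careful person would: the job done as asked, in the order asked, and still so for the second after the job is handed in, while the arm keeps its last pose, push and grip.
It also fails if it takes over 64 s, if anything falls off the work surface, if the arm or the gripper's body presses on something with over 40 N, if the wrist force passes 120 N, or if a joint passes its speed limit or range.

## Working session

There is one attempt and no reset: what is moved stays moved. The work goes in short steps, Python scripts to look and compute and a shell command to move; the robot and the scene stay as the last step left them, time stands still between calls to the robot, and variables do not carry over. Pictures are saved under pics/ and viewed, at most 10 in all, crops included, and the job is handed in when it is done.

```bash
mkdir -p pics; python3 - <<'E'
from cell import arm
import cv2,json,pickle
print(arm.observe())
for n in("scene","top"):
    d=arm.get_image(n); pickle.dump(d,open(f"pics/{n}0.pkl","wb"))
    cv2.imwrite(f"pics/{n}0.png",cv2.resize(d["frame"][:,:,::-1],(800,600),interpolation=cv2.INTER_CUBIC))
    print(n,d["intrinsics"],d["rvec"],d["tvec"])
E
```

```text
{'clock': 0.0, 'joints': array([ 1.19139742,  0.43522715,  0.02495566,  1.57408435, -0.01159842,
        1.1339936 , -0.07508732]), 'dq': array([ 0.00151965,  0.00126218, -0.00098294,  0.00112983,  0.00056529,
        0.00077295, -0.00111735]), 'joint_efforts': array([-2.93683183e-05, -6.67851019e+01,  9.85009521e-01, -3.14454424e+01,
       -6.05704263e-02,  4.30386979e-02,  2.34615745e-04]), 'position': array([ 0.17062568, -0.60076417,  0.24474709]), 'ee_rot': array([-3.11004851e+00, -4.33134061e-01,  5.50709989e-04]), 'force': array([ 0.48405523,  0.55889174, -0.26768359]), 'ft_torque': array([-0.02182197,  0.01452566,  0.04927973]), 'gripper_force': 0.0, 'width': 0.999654879763162}
scene [[365.39425995   0.         253.62297431]
 [  0.         365.39425995 192.31298695]
 [  0.           0.           1.        ]] [ 2.13443924  0.84178743 -0.37447473] [-0.41112934 -0.18437755  1.51698896]
top [[353.62317173   0.         259.35461909]
 [  0.         353.62317173 190.44420009]
 [  0.           0.           1.        ]] [ 2.12003525 -2.14846205  0.20492289] [0.02179365 0.55634024 0.92329211]
```

View pics/scene0.png

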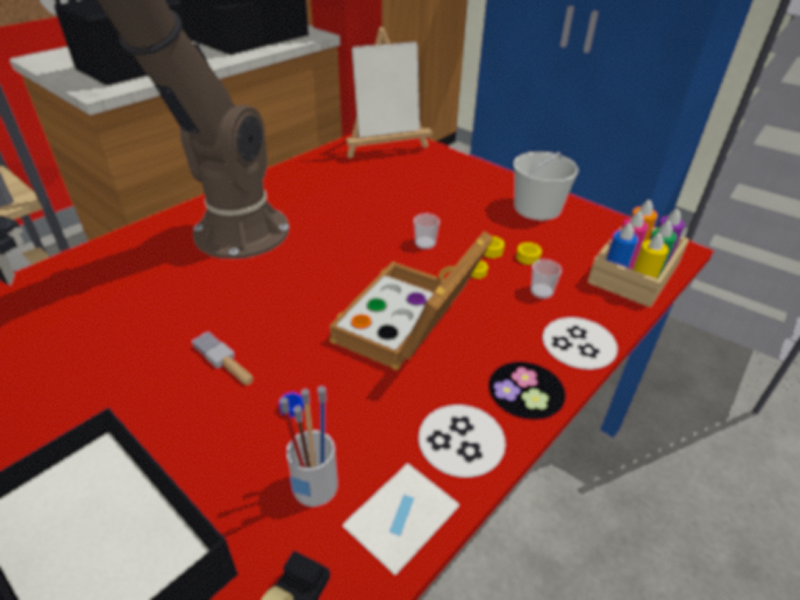

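View pics/top0.png

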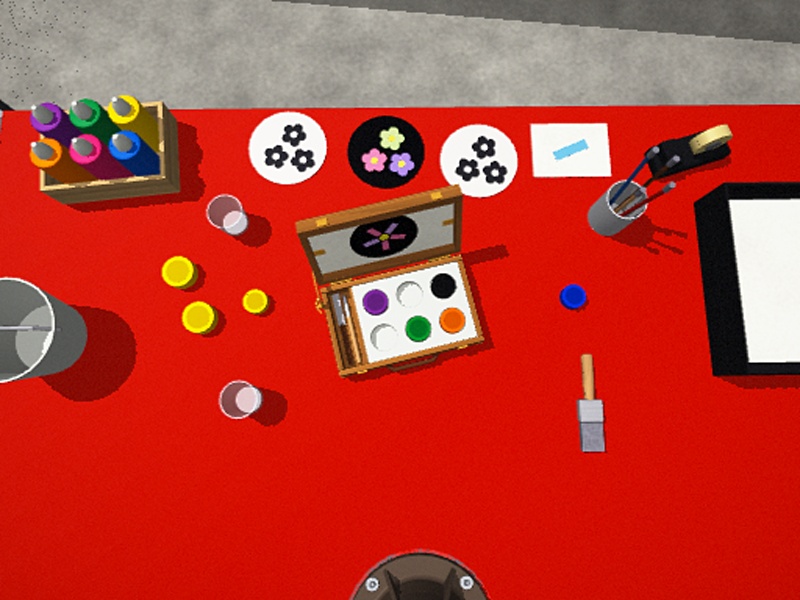

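The top view shows the blue block at (573,297), the small yellow at (255,301) beside two larger look-alikes, the empty wells at (385,337) and (410,293), and the lid leaning back with its free edge from (298,222) to (460,190).

```bash
cat >h.py <<'E'
import numpy as np,cv2
from scipy.spatial.transform import Rotation as R
from scipy.optimize import least_squares
def ray(d,uv,z):
    Rm=cv2.Rodrigues(np.array(d["rvec"]))[0];t=np.array(d["tvec"]);c=-Rm.T@t
    v=Rm.T@np.linalg.inv(d["intrinsics"])@np.array([uv[0],uv[1],1.]);return c+v*(z-c[2])/v[2]
def proj(d,P):
    return cv2.projectPoints(np.atleast_2d(np.array(P,float)),np.array(d["rvec"]),np.array(d["tvec"]),d["intrinsics"],None)[0][:,0]
E
cat >m.py <<'E'
from h import *;import pickle
H={'blue':(112,128),'yellow':(25,34),'orange':(8,19),'green':(50,80),'violet':(130,160)}
guess={'top':{'blue':(573,297),'yellow':(255,301),'orange':(453,320),'green':(418,328),'violet':(375,302),'black':(443,286)},
'scene':{'yellow':(480,270),'orange':(361,322),'green':(376,305),'violet':(416,299),'black':(388,332)}}
W={'orange':(-.032,-.0845),'green':(-.032,-.0225),'violet':(.032,.0395),'black':(.032,-.0845)}
for n in guess:
    d=pickle.load(open(f'pics/{n}0.pkl','rb'));f=d['frame'];hsv=cv2.cvtColor(f,cv2.COLOR_RGB2HSV)
    pts={}
    for k,g in guess[n].items():
        gx,gy=np.array(g)*.64
        if k=='black': m=(hsv[...,2]<70)
        else: m=(hsv[...,0]>=H[k][0])&(hsv[...,0]<=H[k][1])&(hsv[...,1]>110)&(hsv[...,2]>50)
        w=np.zeros(m.shape,bool);w[int(gy)-11:int(gy)+12,int(gx)-11:int(gx)+12]=1
        c,l,s,ce=cv2.connectedComponentsWithStats((m&w).astype(np.uint8))
        i=1+s[1:,4].argmax();z=.045 if k in W else .010
        p=ray(d,ce[i],z);pts[k]=p[:2];print(n,k,ce[i].round(1),s[i].tolist(),p.round(4))
    a=np.array([W[k] for k in W]);b=np.array([pts[k] for k in W])
    f=lambda q:((a@np.array([[np.cos(q[2]),np.sin(q[2])],[-np.sin(q[2]),np.cos(q[2])]])+q[:2])-b).ravel()
    r=least_squares(f,[.5,0,0]);print('box',r.x.round(4),'res mm',(r.fun*1e3).round(1))
    x,y,t=r.x;M=R.from_euler('z',t).as_matrix()
    for nm,P in dict(a=(-.032,.0395,.037),b=(.032,-.0225,.037),hinge=(.083,0,.046)).items(): print(nm,(M@P+[x,y,0]).round(4))
    hp=np.array([.083,0,.046])
    for th in(1.9,1.396):
        L=R.from_euler('y',th).as_matrix()
        e=M@(hp+L@[-.163,0,.011])+[x,y,0];print('edge',th,e.round(4),'px800',(proj(d,e)/.64).round(0))
        if th==1.9: print([(proj(d,M@(hp+L@[-.163,s,.011])+[x,y,0])/.64).round(0) for s in(.13,-.13)])
E
python3 m.py
```

```text
top blue [366.2 189.5] [358, 182, 17, 16, 196] [ 0.5628 -0.2935  0.01  ]
top yellow [162.9 192.3] [156, 185, 15, 15, 175] [0.5616 0.2889 0.01  ]
top orange [289.1 204.6] [281, 197, 17, 16, 208] [ 0.5168 -0.0667  0.045 ]
top green [267.3 209.9] [260, 202, 16, 16, 200] [ 0.5031 -0.0067  0.045 ]
top violet [239.9 193. ] [232, 186, 16, 15, 189] [0.5508 0.0682 0.045 ]
top black [283.2 182.6] [276, 175, 16, 16, 196] [ 0.5788 -0.0523  0.045 ]
box [0.5288 0.0226 0.2295] res mm [-0.  -0.2 -0.4  0.2  0.1  0.2  0.3 -0.1]
a [0.4886 0.0538 0.037 ]
b [0.565 0.008 0.037]
hinge [0.6096 0.0415 0.046 ]
edge 1.9 [0.671  0.0558 0.1967] px800 [[378. 207.]]
[array([[295., 227.]]), array([[460., 188.]])]
edge 1.396 [0.5925 0.0375 0.2084] px800 [[391. 255.]]
scene yellow [306.5 172.3] [302, 168, 9, 9, 55] [0.5653 0.2891 0.01  ]
scene orange [230.8 205.2] [225, 201, 13, 9, 92] [ 0.5191 -0.067   0.045 ]
scene green [240.7 194.8] [236, 192, 11, 7, 62] [ 0.5057 -0.0072  0.045 ]
scene violet [266.1 190.8] [261, 188, 11, 7, 59] [0.5537 0.0675 0.045 ]
scene black [247.8 212.3] [242, 209, 12, 8, 76] [ 0.582  -0.0535  0.045 ]
box [0.5316 0.022  0.2255] res mm [ 0.3 -0.5 -0.2  0.1  0.3  0.1 -0.3  0.3]
a [0.4916 0.0534 0.037 ]
b [0.5679 0.0072 0.037 ]
hinge [0.6125 0.0406 0.046 ]
edge 1.9 [0.674  0.0547 0.1967] px800 [[462. 267.]]
[array([[489., 235.]]), array([[431., 306.]])]
edge 1.396 [0.5955 0.0367 0.2084] px800 [[425. 250.]]
```

```bash
cat >t.py <<'E'
# usage: t.py x y z yaw  -> shift (row units, current tool axes), turn (row units)
import sys;from h import *;from cell import arm
s=arm.observe();x,y,z,yaw=map(float,sys.argv[1:5]);Rc=R.from_rotvec(s['ee_rot'])
Rt=R.from_euler('z',yaw)*R.from_euler('x',np.pi)
d=Rc.inv().apply(np.array([x,y,z])-s['position']);n=max(1,int(np.ceil(np.linalg.norm(d)/.040)))
print('pos',s['position'].round(4),'t',round(s['clock'],2));print('shift total',(d/.4).round(4),'n',n,'per row',(d/.4/n).round(4))
print('turn total',((Rc.inv()*Rt).as_rotvec()/np.radians(120)).round(4))
E
python3 t.py .564 -.2935 .12 .2295
```

```text
pos [ 0.1706 -0.6008  0.2448] t 0.1
shift total [ 1.156  -0.4698  0.3125] n 13 per row [ 0.0889 -0.0361  0.024 ]
turn total [-0.0007  0.0001  0.0226]
```

```bash
python3 -m creep '[[0.089,-0.036,0,0,0,0],[0.089,-0.036,0,0,0,0],[0.089,-0.036,0,0,0,0],[0.089,-0.036,0,0,0,0],[0.089,-0.036,0,0,0,0],[0.089,-0.036,0,0,0,0],[0.089,-0.036,0,0,0,0],[0.089,-0.036,0,0,0,0],[0.089,-0.036,0,0,0,0],[0.089,-0.036,0,0,0,0],[0.089,-0.036,0,0,0,0],[0.089,-0.036,0,0,0,0],[0.089,-0.036,0,0,0,0],[0,0,0.08,0,0,0],[0,0,0.08,0,0,0],[0,0,0.08,0,0,0.0226],[0,0,0,0,0,0],[0,0,0,0,0,0]]' -0.41 15; python3 t.py .564 -.2935 .031 .2295
```

```text
clock: 1.6
position: [0.5636, -0.2942, 0.1482]
ee_rot: [-3.119, -0.361, 0.006]
force: [0.8, -0.8, 0.6]
width: 0.706
gripper_force: 0.0
pos [ 0.5636 -0.2942  0.1482] t 1.6
shift total [ 0.0025 -0.0009  0.293 ] n 3 per row [ 0.0008 -0.0003  0.0977]
turn total [-0.0012  0.0017  0.0005]
```

```bash
python3 -m creep '[[0.0025,-0.001,0.08,0,0,0],[0,0,0.08,0,0,0],[0,0,0.07,0,0,0],[0,0,0.04,0,0,0],[0,0,0.023,0,0,0],[0,0,0,0,0,0],[0,0,0,0,0,0],[0,0,0,0,0,0]]'; python3 -m creep '[[0,0,0,0,0,0],[0,0,0,0,0,0],[0,0,0,0,0,0],[0,0,0,0,0,0],[0,0,0,0,0,0],[0,0,0,0,0,0]]' 1 15
```

```text
clock: 2.27
position: [0.5672, -0.2948, 0.0345]
ee_rot: [3.119, 0.359, 0.005]
force: [-0.2, 0.1, 0.1]
width: 0.706
gripper_force: 0.0
clock: 2.77
position: [0.566, -0.2941, 0.0328]
ee_rot: [3.121, 0.36, 0.001]
force: [-1.5, 1.6, 6.4]
width: 0.471
gripper_force: 15.0
```

```bash
python3 -m creep '[[0,0,-0.05,0,0,0],[0,0,-0.1,0,0,0],[0,0,-0.1,0,0,0],[0,0,-0.04,0,0,0],[0,0,0,0,0,0],[0,0,0,0,0,0],[0,0,0,0,0,0]]'; python3 - <<'E'
from cell import arm
import cv2,pickle
o=[]
for n in("scene","top"):
    d=arm.get_image(n); pickle.dump(d,open(f"pics/{n}1.pkl","wb"))
    f=d["frame"][:,:,::-1]
    o.append(cv2.resize(f[120:260,310:450] if n=='top' else f[170:310,120:260],(400,400),interpolation=cv2.INTER_CUBIC))
cv2.imwrite("pics/b1.png",cv2.hconcat(o)); s=arm.observe();print(s['position'],s['width'],s['gripper_force'])
E
```

```text
clock: 3.35
position: [0.5649, -0.2939, 0.1472]
ee_rot: [-3.12, -0.359, 0.003]
force: [0.1, 0.1, -0.8]
width: 0.472
gripper_force: 15.0
[ 0.56471553 -0.29372343  0.14661911] 0.4677143827047224 14.999934285879135
```

View pics/b1.png

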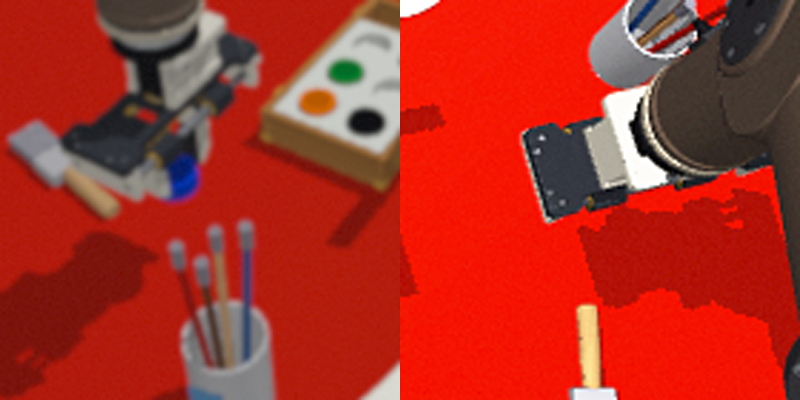

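Blue is held between the pads (scene crop, around (180,178)); the top view is hidden by the arm.

```bash
python3 t.py .568 .0083 .130 .2295
```

```text
pos [ 0.5647 -0.2937  0.1466] t 3.45
shift total [ 0.1798 -0.7333  0.0423] n 8 per row [ 0.0225 -0.0917  0.0053]
turn total [-0.0008  0.0011 -0.    ]
```

```bash
python3 -m creep '[[0.0225,-0.0917,0,0,0,0],[0.0225,-0.0917,0,0,0,0],[0.0225,-0.0917,0,0,0,0],[0.0225,-0.0917,0,0,0,0],[0.0225,-0.0917,0,0,0,0],[0.0225,-0.0917,0,0,0,0],[0.0225,-0.0917,0,0,0,0],[0.0223,-0.0914,0,0,0,0],[0,0,0.04,-0.0008,0.001,0],[0,0,0,0,0,0],[0,0,0,0,0,0],[0,0,0,0,0,0],[0,0,0,0,0,0]]'; python3 t.py .568 .0083 .075 .2295
```

```text
clock: 4.53
position: [0.5692, 0.0063, 0.1325]
ee_rot: [3.119, 0.355, 0.003]
force: [-0.4, -0.7, -1.0]
width: 0.468
gripper_force: 15.0
pos [0.5692 0.0063 0.1325] t 4.53
shift total [-0.0021 -0.006   0.1436] n 2 per row [-0.0011 -0.003   0.0718]
turn total [ 0.0011 -0.0009 -0.0012]
```

```bash
python3 -m creep '[[-0.002,-0.005,0.03,0,0,0],[0,0,0.03,0,0,0],[0,0,0.03,0,0,0],[0,0,0.03,0,0,0],[0,0,0,0,0,0],[0,0,0,0,0,0],[0,0,0,0,0,0],[0,0,0,0,0,0],[0,0,0,0,0,0],[0,0,0,0,0,0]]'; python3 t.py .568 .0083 .067 .2295
```

```text
clock: 5.37
position: [0.5683, 0.0096, 0.085]
ee_rot: [3.119, 0.359, 0.005]
force: [0.2, 0.1, -1.1]
width: 0.472
gripper_force: 15.0
pos [0.5683 0.0096 0.085 ] t 5.37
shift total [-0.0016  0.0028  0.0449] n 1 per row [-0.0016  0.0028  0.0449]
turn total [ 0.0009 -0.0015 -0.0001]
```

```bash
for i in 1 2 3 4 5; do python3 -m creep '[[0,0,0,0,0,0]]' | sed -n 2,3p; done; python3 t.py .568 .0083 .067 .2295
```

```text
position: [0.5681, 0.0096, 0.0847]
ee_rot: [3.119, 0.359, 0.005]
position: [0.568, 0.0096, 0.0845]
ee_rot: [3.119, 0.359, 0.004]
position: [0.5679, 0.0096, 0.0844]
ee_rot: [3.119, 0.359, 0.004]
position: [0.568, 0.0096, 0.0844]
ee_rot: [3.119, 0.359, 0.004]
position: [0.5679, 0.0096, 0.0843]
ee_rot: [3.12, 0.359, 0.004]
pos [0.5679 0.0096 0.0843] t 5.78
shift total [-0.0007  0.0032  0.0433] n 1 per row [-0.0007  0.0032  0.0433]
turn total [ 0.0008 -0.001  -0.    ]
```

```bash
python3 -m creep '[[0,0.003,0.01,0,0,0],[0,0,0.01,0,0,0],[0,0,0.01,0,0,0],[0,0,0.01,0,0,0],[0,0,0.002,0,0,0],[0,0,0,0,0,0],[0,0,0,0,0,0],[0,0,0,0,0,0],[0,0,0,0,0,0],[0,0,0,0,0,0],[0,0,0,0,0,0]]'; python3 t.py .568 .0083 .067 .2295; python3 - <<'E'
from cell import arm
import cv2,pickle
o=[]
for n in("scene","top"):
    d=arm.get_image(n); pickle.dump(d,open(f"pics/{n}2.pkl","wb"))
    f=d["frame"][:,:,::-1]
    o.append(cv2.resize(f[110:250,180:320],(400,400),interpolation=cv2.INTER_CUBIC))
cv2.imwrite("pics/b2.png",cv2.hconcat(o))
E
```

```text
clock: 6.7
position: [0.5682, 0.0085, 0.0676]
ee_rot: [3.12, 0.359, 0.004]
force: [-0.6, 2.4, -2.3]
width: 0.47
gripper_force: 15.0
pos [0.5682 0.0085 0.0676] t 6.7
shift total [-0.0006  0.0004  0.0014] n 1 per row [-0.0006  0.0004  0.0014]
turn total [ 0.0008 -0.001  -0.    ]
```

View pics/b2.png

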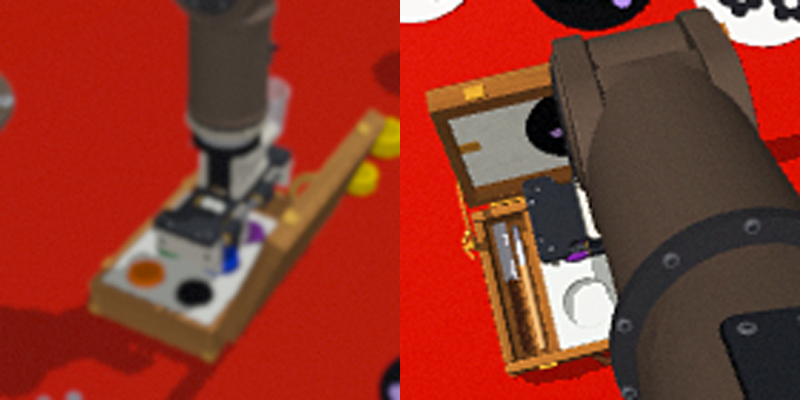

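The block is entering well b, with little vertical force and a slight side contact. Releasing.

```bash
python3 -m creep '[[0,0,0,0,0,0],[0,0,0,0,0,0],[0,0,0,0,0,0],[0,0,0,0,0,0]]' -0.14; python3 -m creep '[[0,0,-0.04,0,0,0],[0,0,-0.08,0,0,0],[0,0,-0.1,0,0,0],[0,0,-0.1,0,0,0],[0,-0.1,0,0,0,0],[0,-0.1,0,0,0,0],[0,-0.1,0,0,0,0],[0,-0.1,0,0,0,0],[0,-0.1,0,0,0,0],[0,-0.1,0,0,0,0],[0,-0.08,0,0,0,0],[0,0,0,0,0,0],[0,0,0,0,0,0],[0,0,0,0,0,0],[0,0,0,0,0,0]]' -0.41;python3 - <<'E'
from cell import arm
import cv2,pickle
o=[]
for n in("scene","top"):
    d=arm.get_image(n); pickle.dump(d,open(f"pics/{n}3.pkl","wb"))
    f=d["frame"][:,:,::-1]
    o.append(cv2.resize(f[110:250,180:320],(400,400),interpolation=cv2.INTER_CUBIC))
cv2.imwrite("pics/b3.png",cv2.hconcat(o))
E
python3 t.py .564 .289 .1 .2295
```

```text
clock: 7.13
position: [0.5684, 0.0081, 0.0676]
ee_rot: [3.119, 0.359, 0.004]
force: [0.8, -0.5, -1.4]
width: 0.57
gripper_force: 0.0
clock: 8.38
position: [0.5067, 0.2717, 0.1949]
ee_rot: [3.119, 0.356, 0.004]
force: [0.0, -0.6, 0.7]
width: 0.707
gripper_force: 0.0
pos [0.5067 0.2718 0.1951] t 8.48
shift total [ 0.1487 -0.0103  0.2379] n 3 per row [ 0.0496 -0.0034  0.0793]
turn total [ 0.0012 -0.001  -0.0012]
```

View pics/b3.png

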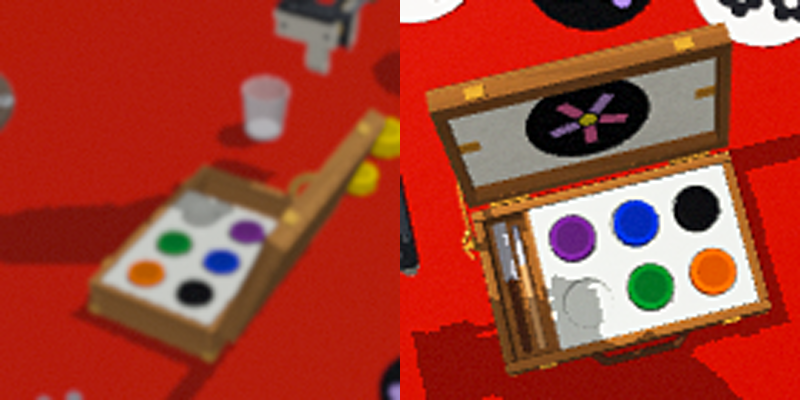

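Blue lies flat in well b (top crop (637,222)), and the others have not moved. Next is the yellow.

```bash
python3 -m creep '[[0.075,-0.006,0,0,0,0],[0.074,-0.005,0,0,0,0],[0,0,0.08,0,0,0],[0,0,0.08,0,0,0],[0,0,0.08,0,0,0],[0,0,0,0,0,0],[0,0,0,0,0,0],[0,0,0,0,0,0],[0,0,0,0,0,0],[0,0,0,0,0,0],[0,0,0,0,0,0]]'; python3 t.py .564 .289 .033 .2295
```

```text
clock: 9.4
position: [0.5642, 0.2916, 0.1009]
ee_rot: [3.121, 0.359, 0.007]
force: [0.6, -0.6, -0.1]
width: 0.707
gripper_force: 0.0
pos [0.5642 0.2916 0.1009] t 9.4
shift total [-0.0027  0.006   0.1698] n 2 per row [-0.0013  0.003   0.0849]
turn total [ 0.0005 -0.0022 -0.0001]
```

```bash
python3 -m creep '[[-0.001,0.006,0.06,0,-0.001,0],[0,0,0.05,0,0,0],[0,0,0.04,0,0,0],[0,0,0.018,0,0,0],[0,0,0,0,0,0],[0,0,0,0,0,0],[0,0,0,0,0,0],[0,0,0,0,0,0],[0,0,0,0,0,0],[0,0,0,0,0,0]]'; python3 -m creep '[[0,0,0,0,0,0],[0,0,0,0,0,0],[0,0,0,0,0,0],[0,0,0,0,0,0],[0,0,0,0,0,0]]' 1 15;python3 -m creep '[[0,0,-0.05,0,0,0],[0,0,-0.1,0,0,0],[0,0,-0.1,0,0,0],[0,0,-0.02,0,0,0],[0,0,0,0,0,0],[0,0,0,0,0,0],[0,0,0,0,0,0]]'; python3 t.py .564 .289 .14 .2295
```

```text
clock: 10.23
position: [0.564, 0.2888, 0.0327]
ee_rot: [3.12, 0.359, 0.002]
force: [-0.2, -0.0, -0.3]
width: 0.702
gripper_force: 0.0
clock: 10.65
position: [0.5636, 0.2886, 0.032]
ee_rot: [3.119, 0.359, 0.0]
force: [-0.7, 0.3, -0.2]
width: 0.47
gripper_force: 15.0
clock: 11.23
position: [0.5628, 0.2882, 0.1386]
ee_rot: [3.118, 0.359, -0.003]
force: [0.2, -0.2, -1.0]
width: 0.47
gripper_force: 15.0
pos [0.5628 0.2882 0.1386] t 11.23
shift total [ 0.0034 -0.0013 -0.0036] n 1 per row [ 0.0034 -0.0013 -0.0036]
turn total [ 0.0012  0.001  -0.0001]
```

```bash
python3 t.py .4906 .0542 .1386 .2295
```

```text
pos [0.5628 0.2882 0.1386] t 11.23
shift total [-0.3088  0.5286  0.0019] n 7 per row [-0.0441  0.0755  0.0003]
turn total [ 0.0012  0.001  -0.0001]
```

```bash
python3 -m creep '[[-0.0441,0.0755,0,0,0,0],[-0.0441,0.0755,0,0,0,0],[-0.0441,0.0755,0,0,0,0],[-0.0441,0.0755,0,0,0,0],[-0.0441,0.0755,0,0,0,0],[-0.0441,0.0755,0,0,0,0],[-0.0441,0.0755,0,0.001,0.001,0],[0,0,0.06,0,0,0],[0,0,0.04,0,0,0],[0,0,0.02,0,0,0],[0,0,0,0,0,0],[0,0,0,0,0,0],[0,0,0,0,0,0],[0,0,0,0,0,0],[0,0,0,0,0,0],[0,0,0,0,0,0]]'; python3 t.py .4906 .0542 .067 .2295
```

```text
clock: 12.57
position: [0.4918, 0.0552, 0.0928]
ee_rot: [-3.12, -0.36, -0.005]
force: [-0.2, -0.5, 0.6]
width: 0.472
gripper_force: 15.0
pos [0.4918 0.0552 0.0928] t 12.57
shift total [-0.0037  0.0017  0.0646] n 1 per row [-0.0037  0.0017  0.0646]
turn total [-0.0002 -0.0015  0.0001]
```

```bash
python3 -m creep '[[-0.003,0.002,0.03,0,-0.001,0],[0,0,0.01,0,0,0],[0,0,0.01,0,0,0],[0,0,0.01,0,0,0],[0,0,0.004,0,0,0],[0,0,0,0,0,0],[0,0,0,0,0,0],[0,0,0,0,0,0],[0,0,0,0,0,0],[0,0,0,0,0,0],[0,0,0,0,0,0],[0,0,0,0,0,0]]'; python3 t.py .4906 .0542 .067 .2295
```

```text
clock: 13.57
position: [0.492, 0.0556, 0.0675]
ee_rot: [-3.119, -0.361, -0.005]
force: [2.4, 4.4, 2.1]
width: 0.469
gripper_force: 15.0
pos [0.492  0.0556 0.0675] t 13.57
shift total [-0.0043  0.0025  0.0013] n 1 per row [-0.0043  0.0025  0.0013]
turn total [-0.0008 -0.0017  0.0005]
```

```bash
python3 -m creep '[[0.002,-0.002,0,0,0,0],[0,0,0,0,0,0],[0,0,0,0,0,0],[0,0,0,0,0,0]]'; python3 -m creep '[[0,0,0,0,0,0],[0,0,0,0,0,0],[0,0,0,0,0,0],[0,0,0,0,0,0]]' -0.14; python3 -m creep '[[0,0,-0.04,0,0,0],[0,0,-0.08,0,0,0],[0,0,-0.1,0,0,0],[0,0,-0.1,0,0,0],[0,0,-0.1,0,0,0],[0,0,-0.1,0,0,0],[0,0,-0.1,0,0,0],[0,-0.1,0,0,0,0],[0,-0.1,0,0,0,0],[0,-0.1,0,0,0,0],[0,-0.1,0,0,0,0],[0,-0.1,0,0,0,0],[0,0,0,0,0,0],[0,0,0,0,0,0],[0,0,0,0,0,0],[0,0,0,0,0,0]]' -0.41;python3 - <<'E'
from cell import arm
import cv2,pickle
o=[]
for n in("scene","top"):
    d=arm.get_image(n); pickle.dump(d,open(f"pics/{n}4.pkl","wb"))
    f=d["frame"][:,:,::-1]
    o.append(cv2.resize(f[110:250,180:320],(400,400),interpolation=cv2.INTER_CUBIC))
cv2.imwrite("pics/b4.png",cv2.hconcat(o))
s=arm.observe();print(s['position'],s['joints'])
E
```

```text
clock: 13.9
position: [0.4921, 0.0557, 0.0672]
ee_rot: [-3.12, -0.36, -0.003]
force: [3.0, 5.2, 4.1]
width: 0.47
gripper_force: 15.0
clock: 14.23
position: [0.4904, 0.0541, 0.0664]
ee_rot: [3.121, 0.359, -0.003]
force: [-0.0, 0.9, 0.3]
width: 0.569
gripper_force: 0.0
clock: 15.57
position: [0.4462, 0.2478, 0.3145]
ee_rot: [3.121, 0.356, -0.001]
force: [-0.2, -0.3, -0.8]
width: 0.704
gripper_force: 0.0
[0.44624776 0.24785255 0.31468819] [-0.32537434  0.22135708 -0.34892827  1.71815778  0.08035765  1.21640069
 -2.03857683]
```

View pics/b4.png

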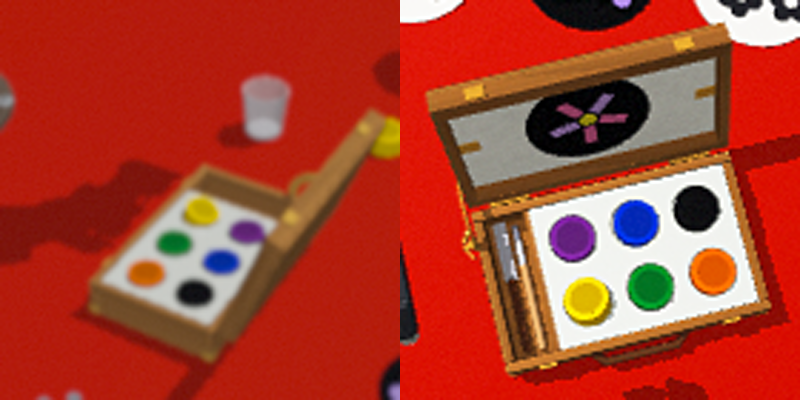

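Blue is seated, but the yellow (top crop (588,299)) casts a shadow and may be sitting proud; measuring it.

```bash
python3 - <<'E'
from h import *;import pickle
T=np.array([.5288,.0226,.2295]);M=R.from_euler('z',T[2]).as_matrix()
for n in('top','scene'):
    d=pickle.load(open(f'pics/{n}4.pkl','rb'));hsv=cv2.cvtColor(d['frame'],cv2.COLOR_RGB2HSV)
    bx=T.copy()
    if n=='scene': bx=np.array([.5316,.022,.2255])
    M=R.from_euler('z',bx[2]).as_matrix()
    for k,h,w in(('yellow',(24,34),(-.032,.0395)),('blue',(112,128),(.032,-.0225)),('green',(50,80),(-.032,-.0225)),('orange',(8,19),(-.032,-.0845))):
        e=lambda z:proj(d,M@[*w,z]+[bx[0],bx[1],0])[0]
        g=e(.045).astype(int);m=(hsv[...,0]>=h[0])&(hsv[...,0]<=h[1])&(hsv[...,1]>110)&(hsv[...,2]>50)
        q=np.zeros(m.shape,np.uint8);q[g[1]-11:g[1]+12,g[0]-11:g[0]+12]=m[g[1]-11:g[1]+12,g[0]-11:g[0]+12]
        c,l,s,ce=cv2.connectedComponentsWithStats(q);i=1+s[1:,4].argmax()
        print(n,k,'seen',ce[i].round(1),s[i,2:].tolist(),'exp seated',e(.045).round(1),'exp +10mm',e(.055).round(1))
E
```

```text
top yellow seen [244.7 214.3] [17, 17, 195] exp seated [245.3 215.4] exp +10mm [245.2 215. ]
top blue seen [262.  187.6] [16, 16, 198] exp seated [261.6 187.7] exp +10mm [261.7 187. ]
top green seen [267.3 209.8] [16, 16, 199] exp seated [267.3 210. ] exp +10mm [267.4 209.5]
top orange seen [289.  204.6] [17, 16, 207] exp seated [289.1 204.6] exp +10mm [289.5 204.1]
scene yellow seen [250.  183.7] [13, 10, 95] exp seated [249.9 184.8] exp +10mm [250.  182.5]
scene blue seen [257.1 201.2] [12, 8, 68] exp seated [257.3 201.2] exp +10mm [257.3 198.9]
scene green seen [240.7 194.8] [11, 7, 62] exp seated [240.6 194.7] exp +10mm [240.6 192.4]
scene orange seen [230.7 205.2] [13, 9, 91] exp seated [230.7 205.4] exp +10mm [230.6 203. ]
```

```bash
python3 - <<'E'
import cv2,pickle
o=[]
for n,(r,c) in dict(scene=(184,250),top=(214,250)).items():
    f=pickle.load(open(f"pics/{n}4.pkl","rb"))["frame"][:,:,::-1]
    o.append(cv2.resize(f[r-18:r+18,c-18:c+18],(400,400),interpolation=cv2.INTER_NEAREST))
cv2.imwrite("pics/z4.png",cv2.hconcat(o))
E
```

```text
(no output)
```

View pics/z4.png

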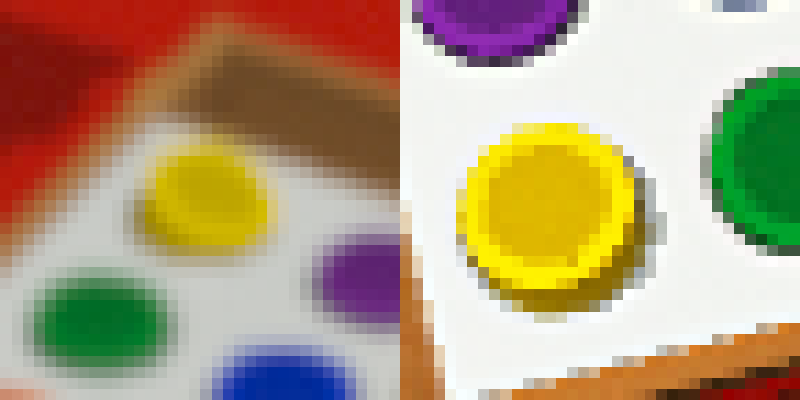

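The yellow is tilted about 15°, with its front-right edge high on the lip. I will press that edge down gently with closed fingertips.

```bash
python3 t.py .4835 .0472 .110 .2295
```

```text
pos [0.4462 0.2479 0.3147] t 15.67
shift total [-0.0219  0.5096  0.5119] n 8 per row [-0.0027  0.0637  0.064 ]
turn total [ 0.0002  0.0001 -0.0014]
```

```bash
python3 -m creep '[[-0.0037,0.085,0,0,0,0],[-0.0037,0.085,0,0,0,0],[-0.0037,0.085,0,0,0,0],[-0.0037,0.085,0,0,0,0],[-0.0037,0.085,0,0,0,0],[-0.0037,0.085,0,0,0,0],[0,0,0.1,0,0,0],[0,0,0.1,0,0,0],[0,0,0.1,0,0,0],[0,0,0.1,0,0,0],[0,0,0.08,0,0,0],[0,0,0.032,0,0,0],[0,0,0,0,0,0],[0,0,0,0,0,0],[0,0,0,0,0,0],[0,0,0,0,0,0],[0,0,0,0,0,0]]' 1 15; python3 t.py .4835 .0472 .078 .2295
```

```text
clock: 17.08
position: [0.4843, 0.0489, 0.1113]
ee_rot: [-3.121, -0.359, -0.004]
force: [-0.8, -0.5, 0.4]
width: 0.006
gripper_force: 0.0
pos [0.4843 0.0489 0.1113] t 17.08
shift total [-0.0032  0.0037  0.0832] n 1 per row [-0.0032  0.0037  0.0832]
turn total [-0.     -0.0013 -0.0003]
```

```bash
python3 -m creep '[[-0.003,0.004,0.03,0,0,0],[0,0,0.03,0,0,0],[0,0,0.02,0,0,0],[0,0,0,0,0,0],[0,0,0,0,0,0],[0,0,0,0,0,0],[0,0,0,0,0,0]]';for i in 1 2 3; do python3 -m creep '[[0,0,0.009,0,0,0],[0,0,0,0,0,0],[0,0,0,0,0,0]]' | sed -n '2p;4p'; done
```

```text
clock: 17.67
position: [0.483, 0.0473, 0.0786]
ee_rot: [-3.12, -0.36, -0.002]
force: [-0.0, -0.4, -0.2]
width: 0.009
gripper_force: 0.0
position: [0.4825, 0.0471, 0.0743]
force: [-0.5, 0.3, 1.2]
position: [0.4824, 0.047, 0.0705]
force: [-0.7, 0.3, 0.4]
position: [0.4824, 0.0471, 0.0669]
force: [-0.3, 0.2, 0.1]
```

```bash
python3 -m creep '[[0.015,-0.012,0,0,0,0],[0,0,0.003,0,0,0],[0,0,0.003,0,0,0],[0,0,0.002,0,0,0],[0,0,0,0,0,0],[0,0,0,0,0,0],[0,0,0,0,0,0]]'; python3 -m creep '[[0,0,-0.1,0,0,0],[0,0,-0.1,0,0,0],[0,0,-0.1,0,0,0],[0,0,-0.1,0,0,0],[0,0,-0.1,0,0,0],[0,0,-0.1,0,0,0],[-0.06,-0.08,0,0,0,0],[-0.06,-0.08,0,0,0,0],[-0.06,-0.08,0,0,0,0],[-0.06,-0.08,0,0,0,0],[-0.06,-0.08,0,0,0,0],[-0.06,-0.08,0,0,0,0],[0,0,0,0,0,0],[0,0,0,0,0,0]]' -1;python3 - <<'E'
from cell import arm
import cv2,pickle
o=[]
for n,(r,c) in dict(scene=(190,250),top=(205,258)).items():
    d=arm.get_image(n); pickle.dump(d,open(f"pics/{n}5.pkl","wb"))
    f=d["frame"][:,:,::-1]
    o.append(cv2.resize(f[r-30:r+30,c-30:c+30],(400,400),interpolation=cv2.INTER_NEAREST))
cv2.imwrite("pics/z5.png",cv2.hconcat(o))
s=arm.observe();print(s['position'],s['joints'])
E
```

```text
clock: 19.0
position: [0.4886, 0.0544, 0.0659]
ee_rot: [-3.12, -0.361, -0.005]
force: [-5.4, 1.5, 27.0]
width: 0.003
gripper_force: 13.8
clock: 20.17
position: [0.302, 0.2086, 0.3043]
ee_rot: [-3.12, -0.367, -0.002]
force: [0.8, -0.8, -0.4]
width: 0.968
gripper_force: 0.0
[0.3038472  0.20700711 0.30408663] [-0.2788524  -0.02074573 -0.44585693  2.00860221 -0.00964522  1.15121274
 -2.06207546]
```

View pics/z5.png

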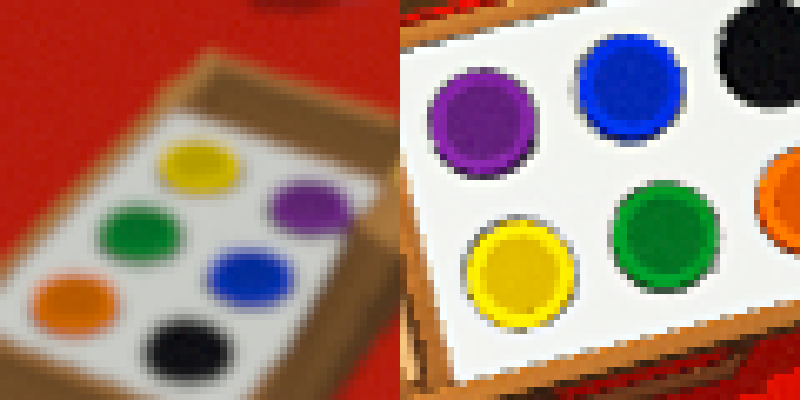

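All six blocks are level and seated now (yellow at top crop (520,273)); the press met a firm stop at block-top height 47 mm. Next is the lid: reorient with the fingers closing across it.

```bash
cat >l.py <<'E'
# l.py theta r [hx hz]: go to TCP pose on lid (r from hinge, 11 mm out)
import sys;from h import *;from cell import arm
s=arm.observe();th,r=map(float,sys.argv[1:3]);B=np.array([.5302,.0223,0]);yaw=.2275
h=np.array([.083,0,.046])
if len(sys.argv)>3:h=np.array([float(sys.argv[3]),0,float(sys.argv[4])])
M=R.from_euler('z',yaw);c,n=np.cos(th),np.sin(th)
P=M.apply(h+[-r*c+.011*n,0,r*n+.011*c])+B
Rt=M*R.from_matrix(np.array([[0,1,0],[n,0,c],[c,0,-n]]).T);Rc=R.from_rotvec(s['ee_rot'])
d=Rc.inv().apply(P-s['position']);k=max(1,int(np.ceil(np.linalg.norm(d)/.04)))
print('t',round(s['clock'],2),'pos',s['position'].round(4),'target',P.round(4),'F',np.round(s['force'],1),'T',np.round(s['ft_torque'],2))
print('shift',(d/.4).round(4),'n',k,'per',(d/.4/k).round(4),'turn',((Rc.inv()*Rt).as_rotvec()/np.radians(120)).round(4))
q=M.inv().apply(s['position']-B);zt=M.inv().apply(Rc.apply([0,0,1]));print('box-frame tcp mm',(q*1e3).round(1),'tool theta',round(np.arctan2(-zt[2],zt[0]),4),'joints',s['joints'].round(2))
E
python3 -m creep '[[0,0,-0.05,0,0,-0.0577],[0,0,0,0,0,-0.0577],[0,0,0,0,0,-0.0577],[0,0,0,0,0,-0.0577],[0,0,0,0,0,-0.0577],[0,0,0,0,0,-0.0577],[0,0,0,0,0,-0.0577],[0,0,0,0,0,-0.0577],[0,0,0,0,0,-0.0577],[0,0,0,0,0,-0.0577],[0,0,0,0,0,-0.0577],[0,0,0,0,0,-0.0577],[0,0,0,0,0,-0.0577],[0,0,0,0.0524,0,0],[0,0,0,0.0524,0,0],[0,0,0,0.0524,0,0],[0,0,0,0,0,0],[0,0,0,0,0,0],[0,0,0,0,0,0]]' -1; python3 l.py 1.9 .27
```

```text
clock: 21.85
position: [0.3037, 0.2069, 0.3236]
ee_rot: [-1.812, -2.282, 0.377]
force: [0.5, -0.2, 0.9]
width: 0.998
gripper_force: 0.0
t 21.85 pos [0.3037 0.2069 0.3236] target [0.7062 0.0631 0.2979] F [ 0.5 -0.2  0.9] T [ 0.09 -0.42 -0.  ]
shift [-0.5783  0.8714 -0.2287] n 11 per [-0.0526  0.0792 -0.0208] turn [0.0006 0.0001 0.0005]
box-frame tcp mm [-179.   230.9  323.6] tool theta 1.8987 joints [-0.31  0.17 -0.36  1.81 -0.08  1.47 -0.43]
```

```bash
python3 -m creep '[[-0.0526,0.0792,-0.0208,0,0,0],[-0.0526,0.0792,-0.0208,0,0,0],[-0.0526,0.0792,-0.0208,0,0,0],[-0.0526,0.0792,-0.0208,0,0,0],[-0.0526,0.0792,-0.0208,0,0,0],[-0.0526,0.0792,-0.0208,0,0,0],[-0.0526,0.0792,-0.0208,0,0,0],[-0.0526,0.0792,-0.0208,0,0,0],[-0.0526,0.0792,-0.0208,0,0,0],[-0.0526,0.0792,-0.0208,0,0,0],[-0.0523,0.0794,-0.0207,0,0,0],[0,0,0,0,0,0],[0,0,0,0,0,0],[0,0,0,0,0,0],[0,0,0,0,0,0],[0,0,0,0,0,0]]'; python3 l.py 1.9 .168
```

```text
clock: 23.18
position: [0.7052, 0.0647, 0.3]
ee_rot: [-1.81, -2.285, 0.376]
force: [0.1, 0.1, 0.0]
width: 0.998
gripper_force: 0.0
t 23.18 pos [0.7052 0.0647 0.3   ] target [0.6741 0.0556 0.2014] F [0.1 0.1 0. ] T [ 0.1  -0.5  -0.03]
shift [-0.0045  0.0026  0.2593] n 3 per [-0.0015  0.0009  0.0864] turn [0.0011 0.0003 0.0017]
box-frame tcp mm [180.    1.9 300. ] tool theta 1.8976 joints [-0.11  0.79 -0.17  0.86  0.11  1.83 -0.  ]
```

```bash
python3 -m creep '[[0,0.001,0.06,0,0,0],[0,0,0.06,0,0,0],[0,0,0.05,0,0,0],[0,0,0.05,0,0,0],[0,0,0.025,0,0,0],[0,0,0.014,0,0,0],[0,0,0,0,0,0],[0,0,0,0,0,0],[0,0,0,0,0,0],[0,0,0,0,0,0],[0,0,0,0,0,0],[0,0,0,0,0,0]]'; python3 l.py 1.9 .168; python3 - <<'E'
from cell import arm
import cv2,pickle
o=[]
for n in ("scene","top"):
    d=arm.get_image(n); pickle.dump(d,open(f"pics/{n}6.pkl","wb"))
    f=d["frame"][:,:,::-1];c=(300 if n=='scene' else 250)
    o.append(cv2.resize(f[90:230,c-70:c+70],(400,400),interpolation=cv2.INTER_CUBIC))
cv2.imwrite("pics/z6.png",cv2.hconcat(o))
E
```

```text
clock: 24.18
position: [0.6741, 0.0564, 0.2]
ee_rot: [-1.81, -2.282, 0.378]
force: [0.0, -0.8, 0.1]
width: 1.004
gripper_force: 0.0
t 24.18 pos [0.6741 0.0564 0.2   ] target [0.6741 0.0556 0.2014] F [ 0.  -0.8  0.1] T [ 0.08 -0.52 -0.02]
shift [-0.002  -0.0016 -0.0033] n 1 per [-0.002  -0.0016 -0.0033] turn [0.0003 0.0001 0.001 ]
box-frame tcp mm [147.9   0.8 200. ] tool theta 1.8993 joints [-0.08  0.77 -0.18  1.14  0.12  1.57 -0.03]
```

View pics/z6.png

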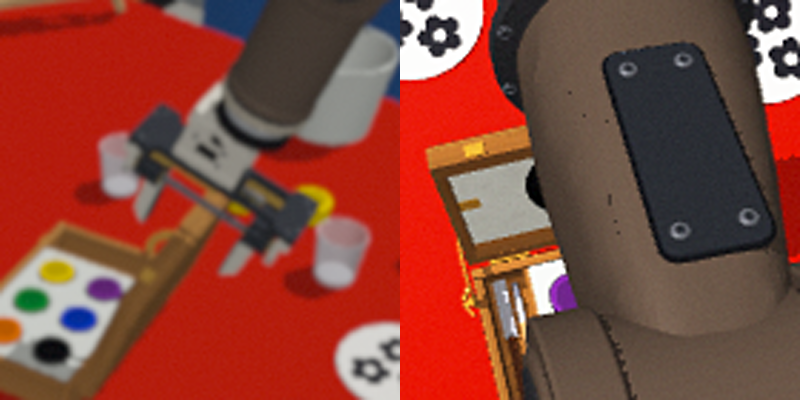

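The lid's rail stands between the open fingers (scene crop (195,200)). Closing.

```bash
python3 -m creep '[[0,0,0,0,0,0],[0,0,0,0,0,0],[0,0,0,0,0,0],[0,0,0,0,0,0],[0,0,0,0,0,0],[0,0,0,0,0,0],[0,0,0,0,0,0],[0,0,0,0,0,0],[0,0,0,0,0,0]]' 1 20; python3 l.py 1.9 .168
```

```text
clock: 25.03
position: [0.6738, 0.0563, 0.1996]
ee_rot: [-1.81, -2.282, 0.379]
force: [-0.6, 0.2, 0.2]
width: 0.398
gripper_force: 0.0
t 25.03 pos [0.6738 0.0563 0.1996] target [0.6741 0.0556 0.2014] F [-0.6  0.2  0.2] T [ 0.04 -0.5  -0.01]
shift [-0.0018 -0.0012 -0.0044] n 1 per [-0.0018 -0.0012 -0.0044] turn [-0.      0.0002  0.001 ]
box-frame tcp mm [147.6   0.7 199.6] tool theta 1.9 joints [-0.08  0.77 -0.18  1.14  0.12  1.57 -0.03]
```

```bash
python3 -m creep '[[0,0,0,0,0,0],[0,0,0,0,0,0],[0,0,0,0,0,0],[0,0,0,0,0,0],[0,0,0,0,0,0]]' 1 20; python3 l.py 1.9 .166
```

```text
clock: 25.45
position: [0.6729, 0.0561, 0.1998]
ee_rot: [-1.809, -2.281, 0.381]
force: [-5.5, -1.3, 4.3]
width: 0.259
gripper_force: 20.0
t 25.45 pos [0.6729 0.0561 0.1998] target [0.6735 0.0555 0.1995] F [-5.5 -1.3  4.3] T [-0.26  0.96 -0.02]
shift [-0.0019  0.0011  0.0004] n 1 per [-0.0019  0.0011  0.0004] turn [-0.001   0.0001  0.001 ]
box-frame tcp mm [146.7   0.8 199.8] tool theta 1.9021 joints [-0.08  0.77 -0.18  1.14  0.12  1.57 -0.03]
```

```bash
python3 -m creep '[[0,-0.00362,-0.0002,-0.00417,0,0],[0,-0.00725,-0.0004,-0.00833,0,0],[0,-0.00725,-0.0004,-0.00833,0,0],[0,-0.00725,-0.0004,-0.00833,0,0],[0,-0.00725,-0.0004,-0.00833,0,0],[0,-0.00725,-0.0004,-0.00833,0,0],[0,-0.00725,-0.0004,-0.00833,0,0],[0,-0.00725,-0.0004,-0.00833,0,0],[0,-0.00725,-0.0004,-0.00833,0,0],[0,-0.00725,-0.0004,-0.00833,0,0],[0,-0.00725,-0.0004,-0.00833,0,0],[0,-0.00725,-0.0004,-0.00833,0,0],[0,-0.00725,-0.0004,-0.00833,0,0],[0,-0.00362,-0.0002,-0.00417,0,0],[0,0,0,0,0,0],[0,0,0,0,0,0],[0,0,0,0,0,0],[0,0,0,0,0,0],[0,0,0,0,0,0],[0,0,0,0,0,0]]'; python3 l.py 1.673 .166
```

```text
clock: 27.12
position: [0.6388, 0.0481, 0.21]
ee_rot: [-1.911, -2.409, 0.123]
force: [-0.4, 0.2, 2.5]
width: 0.259
gripper_force: 20.0
t 27.12 pos [0.6388 0.0481 0.21  ] target [0.6382 0.0473 0.21  ] F [-0.4  0.2  2.5] T [ 0.01  0.33 -0.01]
shift [-0.0017 -0.0018  0.0002] n 1 per [-0.0017 -0.0018  0.0002] turn [-0.0001 -0.0001  0.001 ]
box-frame tcp mm [111.6   0.7 210. ] tool theta 1.6732 joints [-0.02  0.56 -0.22  1.47  0.12  1.23 -0.03]
```

```bash
python3 -m creep '[[0,-0.00362,-0.0002,-0.00417,0,0],[0,-0.00725,-0.0004,-0.00833,0,0],[0,-0.00725,-0.0004,-0.00833,0,0],[0,-0.00725,-0.0004,-0.00833,0,0],[0,-0.00725,-0.0004,-0.00833,0,0],[0,-0.00725,-0.0004,-0.00833,0,0],[0,-0.00725,-0.0004,-0.00833,0,0],[0,-0.00725,-0.0004,-0.00833,0,0],[0,-0.00725,-0.0004,-0.00833,0,0],[0,-0.00725,-0.0004,-0.00833,0,0],[0,-0.00725,-0.0004,-0.00833,0,0],[0,-0.00725,-0.0004,-0.00833,0,0],[0,-0.00725,-0.0004,-0.00833,0,0],[0,-0.00725,-0.0004,-0.00833,0,0],[0,-0.00725,-0.0004,-0.00833,0,0],[0,-0.00725,-0.0004,-0.00833,0,0],[0,-0.00276,-0.0001,-0.0032,0,0],[0,0,0,0,0,0],[0,0,0,0,0,0],[0,0,0,0,0,0]]'; python3 -m creep '[[0,0,0,0,0,0],[0,0,0,0,0,0],[0,0,0,0,0,0],[0,0,0,0,0,0],[0,0,0,0,0,0],[0,0,0,0,0,0]]'; python3 l.py 1.396 .166
```

```text
clock: 28.78
position: [0.5942, 0.0378, 0.2117]
ee_rot: [1.881, 2.371, 0.208]
force: [-2.9, 0.3, 7.0]
width: 0.258
gripper_force: 20.0
clock: 29.28
position: [0.5943, 0.0378, 0.2117]
ee_rot: [1.881, 2.371, 0.208]
force: [-3.1, 0.4, 7.4]
width: 0.257
gripper_force: 20.0
t 29.28 pos [0.5943 0.0378 0.2117] target [0.5935 0.037  0.2114] F [-3.1  0.4  7.4] T [-0.12  0.76  0.01]
shift [-0.0016 -0.0025  0.0004] n 1 per [-0.0016 -0.0025  0.0004] turn [ 0.0001 -0.0003  0.001 ]
box-frame tcp mm [ 65.9   0.6 211.7] tool theta 1.3959 joints [ 0.06  0.35 -0.26  1.83  0.11  0.81 -0.02]
```

```bash
python3 -m creep '[[0,-0.0008,-0.001,0,0,0],[0,-0.0008,-0.001,0,0,0],[0,0,0,0,0,0],[0,0,0,0,0,0],[0,0,0,0,0,0],[0,0,0,0,0,0],[0,0,0,0,0,0],[0,0,0,0,0,0],[0,0,0,0,0,0]]'; python3 l.py 1.396 .166;python3 - <<'E'
from cell import arm
import cv2,pickle
o=[]
for n in ("scene","top"):
    d=arm.get_image(n); f=d["frame"][:,:,::-1]
    o.append(cv2.resize(f[90:250,170:330],(400,400),interpolation=cv2.INTER_CUBIC))
cv2.imwrite("pics/z7.png",cv2.hconcat(o))
E
```

```text
clock: 30.03
position: [0.593, 0.0375, 0.2116]
ee_rot: [1.881, 2.371, 0.208]
force: [2.9, 1.8, -6.4]
width: 0.259
gripper_force: 20.0
t 30.03 pos [0.593  0.0375 0.2116] target [0.5935 0.037  0.2114] F [ 2.9  1.8 -6.4] T [ 0.23 -0.49  0.  ]
shift [-0.0016  0.0008  0.0008] n 1 per [-0.0016  0.0008  0.0008] turn [-0.0002 -0.0004  0.0009]
box-frame tcp mm [ 64.6   0.6 211.6] tool theta 1.3964 joints [ 0.06  0.34 -0.26  1.83  0.11  0.81 -0.02]
```

View pics/z7.png

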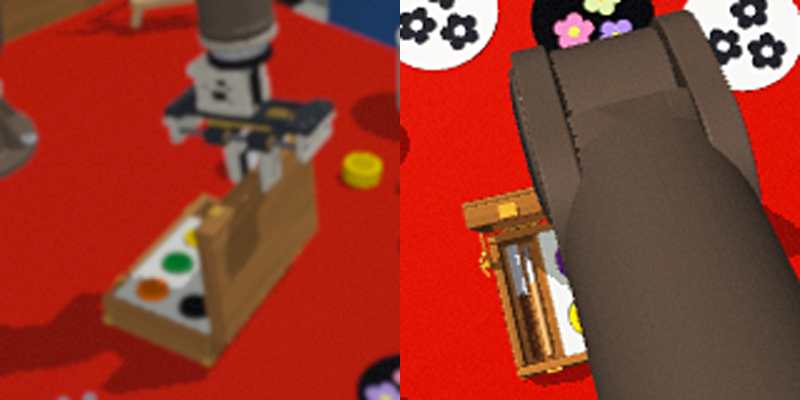

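The lid stands just forward of upright, still gripped at its top edge. A half-step back relieves the residual force, then I hand in.

```bash
python3 -m creep '[[0,0.0006,0.001,0,0,0],[0,0,0,0,0,0],[0,0,0,0,0,0],[0,0,0,0,0,0],[0,0,0,0,0,0],[0,0,0,0,0,0],[0,0,0,0,0,0],[0,0,0,0,0,0],[0,0,0,0,0,0]]'; python3 l.py 1.396 .166; python3 -c "
from cell import arm
print(arm.sign_off())"
```

```text
clock: 30.88
position: [0.5933, 0.0376, 0.2116]
ee_rot: [1.881, 2.371, 0.208]
force: [-0.3, 1.0, -2.2]
width: 0.262
gripper_force: 20.0
t 30.88 pos [0.5933 0.0376 0.2116] target [0.5935 0.037  0.2114] F [-0.3  1.  -2.2] T [ 0.29 -0.04  0.03]
shift [-0.0016 -0.0001  0.0006] n 1 per [-0.0016 -0.0001  0.0006] turn [-0.     -0.0004  0.001 ]
box-frame tcp mm [ 65.    0.6 211.6] tool theta 1.396 joints [ 0.06  0.34 -0.26  1.83  0.11  0.81 -0.02]
the job is handed in; nothing more can be done
None
```

I've handed the job in: blue and yellow lie flat in the two empty wells (yellow first jammed tilted and had to be pressed level), and the lid is still gripped at about 1.396 rad, its balance point, by the arm's own reading; it took 31 s.

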